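# Find the unclipped lid on the parts boxes and snap it home

### The job

One of the four lidded parts boxes on the stores bench has not been clipped shut: its lid rocks when an end of it is pressed. Press lightly on the ends of the lids to find the one that rocks, then push down on the middle of that lid until it snaps fully home, without lifting any lid or disturbing the parts standing around. Finish with your fingertips still resting on the lid you have just closed, and on no other, so that I can see which box it was.

Things in the scene. Friction and masses are not known exactly. Their poses are not given: they have to be found in the camera images.
- lid1: One of four identical flat grey snap lids, 133 x 86 mm (92 over the tabs in the middle of its long sides), each on its own blue box. Numbered at random: any may be the loose one. Origin: centre of its flat top face; x along its long side, z up. Tops are 65 to 73 mm above the bench, differing from box to box, so height tells nothing.
- lid2: As lid1. Holds for all four: a clipped lid lies on its box's rim all round and does not give when pressed. The unclipped one starts level, resting only on the two beads under its tabs, 5 mm above its seat; these beads reach 12 mm either side of its middle along x. More than 60 N cracks a lid.
- lid3: As lid1. Holds for all four: if it is the unclipped one, a light press (under 1 N) near either end, 45 to 55 mm from its middle along x, tips it like a see-saw by about 0.09 rad; that end sinks 4 to 5 mm until it meets the rim. Let go, it levels itself.
- lid4: As lid1. Holds for all four: if it is the unclipped one, a straight push of 10 to 12 N on its middle snaps both tabs over their beads (one may go first, at 6 to 8 N, leaving it slanted: push on); it is then 5 mm lower, level on the rim, stays there and no longer rocks.
- nipple: Bystander: steel pipe nipple with a hexagon round its middle, 26 mm across, 56 mm high, standing loose between two boxes. Origin: centre of its underside.
- hose_tail: Bystander: brass hose tail on a hexagon foot, 26 mm across, 60 mm high, standing loose between two boxes. Origin: centre of its underside.
- bush: Bystander: black rubber bush with a steel core, 28 mm diameter, 47 mm high, standing loose between two boxes. Origin: centre of its underside.
- buffer: Bystander: round black rubber buffer, 66 mm diameter, 27 mm high, lying on the robot's side of the boxes. Origin: centre of its underside.
- nut: Bystander: large steel hexagon nut, 46 mm across flats, 22 mm high, on the robot's side of the boxes. Origin: centre of its underside.
- carton: Bystander: long cardboard carton, 300 x 60 x 55 mm high, lying beyond the boxes, its length along its y. Origin: centre of its underside.
- spanner: Bystander: steel spanner 170 mm long lying beyond the boxes. Origin: middle of its length, at its underside.

How it is judged:
On the way, in this order (a step that is already met when the one before it is completed fails the run):
1. the unclipped lid is rocked: tipped by a fingertip pressing near its end (((angle between lid1's own z axis and vertical above 0.055 rad and contact force between the fingers and lid1 above 0.2 N) or (angle between lid2's own z axis and vertical above 0.055 rad and contact force between the fingers and lid2 above 0.2 N) or (angle between lid3's own z axis and vertical above 0.055 rad and contact force between the fingers and lid3 above 0.2 N) or (angle between lid4's own z axis and vertical above 0.055 rad and contact force between the fingers and lid4 above 0.2 N))), for 0.06 s.
2. that lid is snapped down level on its rim (((distance of lid1 from where it was at the start of the episode above 0.0035 m and angle between lid1's own z axis and vertical below 0.02 rad) or (distance of lid2 from where it was at the start of the episode above 0.0035 m and angle between lid2's own z axis and vertical below 0.02 rad) or (distance of lid3 from where it was at the start of the episode above 0.0035 m and angle between lid3's own z axis and vertical below 0.02 rad) or (distance of lid4 from where it was at the start of the episode above 0.0035 m and angle between lid4's own z axis and vertical below 0.02 rad))), for 0.1 s.
At the end, for the whole second after the job is handed in: The lid that rocked is snapped down (at least 3.5 mm from where it lay, level within 0.02 rad) and the fingers still press on it with more than 0.5 N; no other lid is touched and the others lie as they did (within 3.5 mm, level within 0.02 rad); the loose parts are within 15 mm of where they stood (((distance of lid1 from where it was at the start of the episode above 0.0035 m and angle between each of lid1, lid2, lid3, lid4's own z axis and vertical below 0.02 rad and contact force between the fingers and lid1 above 0.5 N and contact force between each of the fingers, the arm and lid2 below 0.1 N and contact force between each of the fingers, the arm and lid3 below 0.1 N and contact force between each of the fingers, the arm and lid4 below 0.1 N and distance of each of lid2, lid3, lid4 from where it was at the start of the episode below 0.0035 m) or (distance of lid2 from where it was at the start of the episode above 0.0035 m and angle between each of lid2, lid1, lid3, lid4's own z axis and vertical below 0.02 rad and contact force between the fingers and lid2 above 0.5 N and contact force between each of the fingers, the arm and lid1 below 0.1 N and contact force between each of the fingers, the arm and lid3 below 0.1 N and contact force between each of the fingers, the arm and lid4 below 0.1 N and distance of each of lid1, lid3, lid4 from where it was at the start of the episode below 0.0035 m) or (distance of lid3 from where it was at the start of the episode above 0.0035 m and angle between each of lid3, lid1, lid2, lid4's own z axis and vertical below 0.02 rad and contact force between the fingers and lid3 above 0.5 N and contact force between each of the fingers, the arm and lid1 below 0.1 N and contact force between each of the fingers, the arm and lid2 below 0.1 N and contact force between each of the fingers, the arm and lid4 below 0.1 N and distance of each of lid1, lid2, lid4 from where it was at the start of the episode below 0.0035 m) or (distance of lid4 from where it was at the start of the episode above 0.0035 m and angle between each of lid4, lid1, lid2, lid3's own z axis and vertical below 0.02 rad and contact force between the fingers and lid4 above 0.5 N and contact force between each of the fingers, the arm and lid1 below 0.1 N and contact force between each of the fingers, the arm and lid2 below 0.1 N and contact force between each of the fingers, the arm and lid3 below 0.1 N and distance of each of lid1, lid2, lid3 from where it was at the start of the episode below 0.0035 m)) and distance of each of nipple, hose_tail, bush, buffer, nut, carton, spanner from where it was at the start of the episode below 0.015 m); the arm keeps its last pose, push and grip.
It fails at once if a lid is lifted, carried or stood up on edge (distance of any of lid1, lid2, lid3, lid4 from where it was at the start of the episode above 0.012 m or angle between any of lid1, lid2, lid3, lid4's own z axis and vertical above 0.2 rad).
It fails at once if a lid is leaned on with more than 60 N (contact force between the fingers and lid1 above 60 N or contact force between the fingers and lid2 above 60 N or contact force between the fingers and lid3 above 60 N or contact force between the fingers and lid4 above 60 N).
It fails at once if one of the loose parts standing around is shoved more than 15 mm (distance of any of nipple, hose_tail, bush, buffer, nut, carton, spanner from where it was at the start of the episode above 0.015 m).
It also fails if it takes over 48 s, if anything falls off the work surface, if the arm or the gripper's body presses on something with over 40 N, if the wrist force passes 120 N, or if a joint passes its speed limit or range.

### The arm

A 7-joint arm with a two-finger parallel gripper is mounted at the origin on the work surface. World frame = base frame: x ahead of the robot, y to its left, z up, the work surface at z = 0. Lengths are in m, angles in rad, forces in N, time in s.
With the tool pointing down it reaches from about 0.425 to 0.95 m from the base axis. Payload 4.7 kg.
Tool frame: the origin (TCP) lies between the finger pads; the fingertips stand 25 mm ahead of it and the grasp point (between the pads) lies 6 mm ahead of it; x points along the fingers, z is the direction in which the jaws open and shut, and the axes are right-handed (so a half turn about x gives the same grasp; the last joint's range is limited). The gripper opens to 85 mm and grips with 20 to 120 N. Pads are 22 mm wide; open, the fingers measure 114 mm over their backs; the gripper's body (76 mm by 85 mm) begins 54 mm behind the grasp point. The pads swing forward as they close: fully open they stand 13 mm farther back than shut.
Start: joints at [-1.17, 0.469, -0.049, 1.532, 0.024, 1.141, -0.082], TCP at [0.281, 0.614, 0.256] pointing down, gripper open.
Joint ranges: [-2.59, 2.59], [-0.33, 1.99], [-1.39, 1.29], [0.1, 2.45], [-1.04, 4.18], [0.21, 1.99], [-2.66, 2.66]. Speed limits (rad/s): [2.57, 2.57, 3.14, 3.14, 3.14, 3.14, 3.14].

### API

Orientations are given as a 3x3 rotation matrix whose columns are the frame's x, y, z axes.
In Python, from rig import * gives the robot as it stands. Calls block until the motion is done:
- movep(position, orientation): joint-space move of the TCP to a pose.
- move_l(position, attitude=None, feed=0.15, until_force=None): straight line of the TCP; attitude=None keeps the orientation; feed is the mean speed in m/s. With until_force (N) it stops when the force on the tool has changed by that much, and returns True; else False.
- move_joints(angles): joint-space move.
- command_gripper(opening, newtons=None): finger opening in m; newtons is the grip in N (None keeps the last); returns when the fingers have stopped.
- sleep(seconds).
- inverse_kinematics(position, orientation): joint angles nearest the present ones, or None.
- sense(): the state.
- camera(name): name is "side" or "top"; returns (picture, depth): 480x640x3 uint8, red, green, blue; 480x640 float32, m along the optical axis (not along the pixel's ray), 0 where there is no reading.
- camera_params(name): a dict with "K" (3x3 intrinsics, pixels), "position" and "rotation" of the camera in the world. Camera axes: x right, y down, z forward; pixel columns grow to the right and rows downward; lengths in m; the calibration is good to about 2 mm. A picture is of the moment at which its call begins. camera_params takes no time and is no camera call.
A pose or a line that the arm cannot do raises Unreachable and nothing moves.
- finish_job(): hands the job in, once; it reports no verdict.
The state is a dict: "time_s": time; "joint_pos": joint angles; "qd": joint speeds; "joint_efforts": joint torques, N m; "position": TCP position; "tcp_rot": TCP orientation; "wrist_force": force on the tool from outside, world axes, zero at the start; "ft_torque": the same for the moment, N m; "finger_gap": finger opening in m.
Only numpy, scipy, OpenCV 4.12 (cv2) and the standard library are available. Lean on these libraries where they do the work, as an engineer would, in place of code of your own. Each camera call takes 0.05 s, during which the arm holds its last target.

## Working session

There is one attempt and no reset: what is moved stays moved. The work goes in short steps, each a Python script; the robot and the scene stay as the last script left them, time stands still between calls to the robot, and variables do not carry over. Pictures are saved under pics/ and viewed, and the job is handed in when it is done.

```bash
mkdir -p pics; ls; python3 - <<'E'
from rig import *
import cv2,numpy as np
for n in("top","side"):
    p,d=camera(n); cv2.imwrite(f"pics/{n}0.png",p[:,:,::-1]); np.save(n+"0.npy",d); np.save(n+"0rgb.npy",p)
    c=camera_params(n); print(n,c["K"],c["position"],c["rotation"],(d>0).mean())
s=sense(); print(s)
E
```

```text
pics
top [[466.78310216   0.         314.68038976]
 [  0.         466.78310216 243.83442792]
 [  0.           0.           1.        ]] [0.40576051 0.0229776  0.98960244] [[ 1.57830411e-03 -9.92483982e-01  1.22364432e-01]
 [-9.99927434e-01 -1.04925303e-04  1.20464163e-02]
 [-1.19430361e-02 -1.22374566e-01 -9.92412127e-01]] 0.9961295572916666
side [[456.46244414   0.         321.98095686]
 [  0.         456.46244414 234.84611942]
 [  0.           0.           1.        ]] [ 0.17040162 -0.40932055  0.63181653] [[ 0.74407763 -0.47144174  0.47338269]
 [-0.66792779 -0.50916588  0.54279146]
 [-0.01486424 -0.72006444 -0.69374798]] 0.9961263020833333
{'time_s': 0.1, 'joint_pos': array([-1.1699353 ,  0.4693742 , -0.04859313,  1.5335837 ,  0.02410124,
        1.14100384, -0.08230311]), 'qd': array([-0.00048371, -0.00143285, -0.00012498, -0.00113956,  0.00039305,
        0.00084629, -0.00045469]), 'joint_efforts': array([ 3.30004204e-04, -5.11518431e+01, -4.70543385e-02, -2.38388586e+01,
        1.07899759e-02,  4.36241695e-03, -5.42271295e-06]), 'position': array([0.2810261 , 0.61318256, 0.25535337]), 'tcp_rot': array([[-6.83870509e-04, -9.09075783e-01,  4.16630236e-01],
       [-1.64714651e-03,  4.16630792e-01,  9.09074293e-01],
       [-9.99998410e-01, -6.45619388e-05, -1.78230251e-03]]), 'wrist_force': array([ 0.36544183,  0.71989679, -0.64763498]), 'ft_torque': array([ 0.01952363,  0.06018457, -0.01382212]), 'finger_gap': 0.08545351373630222}
```

View pics/top0.png

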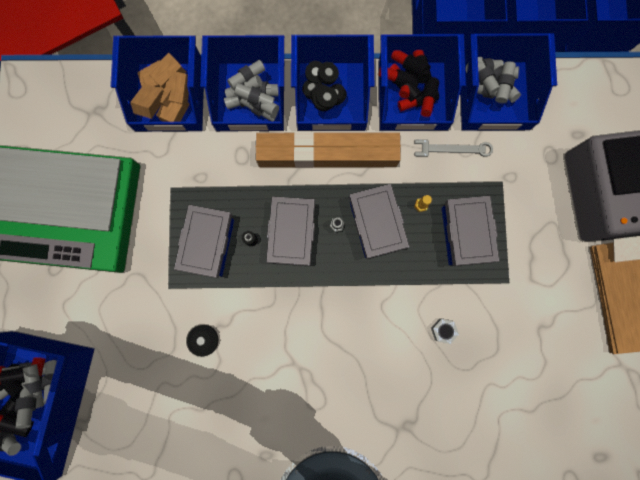

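View pics/side0.png

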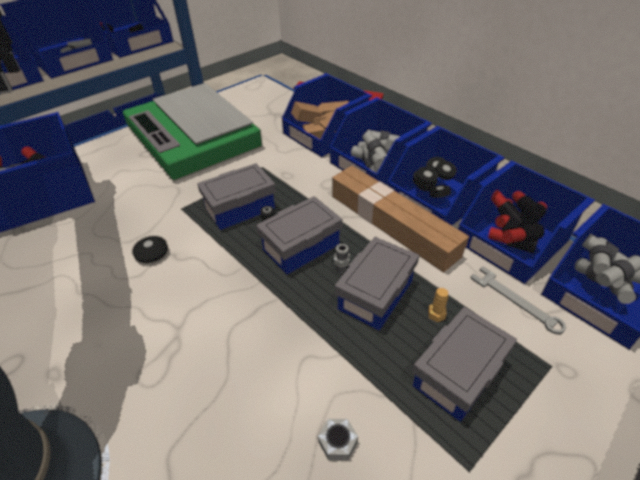

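Top view: the four grey lids are at about (203,241), (291,231), (379,221) and (471,231). The bush (249,239), nipple (337,225) and hose tail (424,203) stand between them. The side view shows the same row. Next I'll measure the lids in both views.

```bash
cat > h.py <<'E'
import numpy as np,cv2
from rig import *
def cloud(n,d):
    c=camera_params(n);K=c["K"];v,u=np.mgrid[:480,:640]
    P=np.stack([(u-K[0,2])/K[0,0]*d,(v-K[1,2])/K[1,1]*d,d],-1)
    return P@np.array(c["rotation"]).T+np.array(c["position"])
def lids(n,rgb,d):
    W=cloud(n,d); hsv=cv2.cvtColor(rgb,cv2.COLOR_RGB2HSV)
    z=W[...,2]
    m=((z>.058)&(z<.082)&(hsv[...,1]<70)&(W[...,0]>.45)&(W[...,0]<.75)&(abs(W[...,1])<.45)).astype(np.uint8)
    m=cv2.morphologyEx(m,cv2.MORPH_OPEN,np.ones((3,3)))
    cn,lab,st,ce=cv2.connectedComponentsWithStats(m)
    out=[]
    for i in range(1,cn):
        if st[i,4]<800: continue
        p=W[lab==i]; zc=np.median(p[:,2])
        # cast contour pixels onto the plane at the lid's height
        cs,_=cv2.findContours((lab==i).astype(np.uint8),0,cv2.CHAIN_APPROX_NONE)
        c=camera_params(n); q=max(cs,key=len)[:,0].astype(float)
        r=np.c_[q,np.ones(len(q))]@np.linalg.inv(c["K"]).T@np.array(c["rotation"]).T
        o=np.array(c["position"]); x=o+r*((zc-o[2])/r[:,2])[:,None]
        (cx,cy),(w,h),a=cv2.minAreaRect((x[:,:2]*1000).astype(np.float32))
        if w<h: a+=90;w,h=h,w
        A=np.c_[p[:,:2]-p[:,:2].mean(0),np.ones(len(p))]; co=np.linalg.lstsq(A,p[:,2],rcond=None)[0]
        out.append((cx/1000,cy/1000,zc,(a+90)%180-90,w,h,*co[:2],ce[i][0],ce[i][1]))
    return sorted(out,key=lambda t:-t[1])
E
python3 - <<'E'
from h import *
np.set_printoptions(precision=4,suppress=True)
for n in("top","side"):
    print(n)
    for l in lids(n,np.load(n+"0rgb.npy"),np.load(n+"0.npy")): print(np.array(l))
    W=cloud(n,np.load(n+"0.npy")); 
    z=W[...,2]; s=(W[...,0]>.3)&(W[...,0]<.42)&(abs(W[...,1])<.1);print("bench",np.median(z[s]))
# bystanders from top
W=cloud("top",np.load("top0.npy"))
for k,(u,v) in dict(bush=(249,239),nipple=(337,225),hose=(424,203)).items():
    print(k,W[v-3:v+4,u-3:u+4].reshape(-1,3)[np.argmax(W[v-3:v+4,u-3:u+4,2])])
E
```

```text
top
[  0.5266   0.2586   0.0693 -10.7372 132.8091  93.8779   0.0009   0.0083
 202.1203 240.4278]
[  0.547    0.0831   0.0694  -3.95   133.5969  92.0204   0.0034  -0.0003
 290.0932 230.3856]
[  0.5673  -0.0932   0.0686  14.8341 133.4032  92.8935   0.0014  -0.0031
 378.4549 220.4129]
[  0.5483  -0.2796   0.066    5.2433 133.0918  93.6002  -0.0015  -0.0052
 472.2708 230.0034]
bench -5.993889261907137e-05
side
[  0.5214   0.2532   0.0717 -11.3742 136.5203 108.2995   0.0169   0.0492
 234.6379 186.0562]
[  0.5423   0.0794   0.0717  -3.9061 138.6859 103.2824   0.0137   0.038
 298.2512 224.8132]
[  0.5621  -0.0949   0.0709  15.1732 141.8045  94.592    0.0124   0.0181
 376.5119 273.5339]
[  0.5444  -0.2802   0.0681   5.3175 138.263   92.6167   0.0087   0.0052
 464.7832 355.1355]
bench 0.0017649791498209888
bush [0.5332 0.1697 0.0525]
nipple [ 0.5604 -0.0066  0.0614]
hose [ 0.6083 -0.1834  0.0668]
```

```bash
cat >> h.py <<'E'
L=[(.5266,.2586,.0693,-10.7),(.547,.0831,.0694,-4.0),(.5673,-.0932,.0686,14.8),(.5483,-.2796,.0660,5.2)]
def rot(a):
    a=np.radians(a); z=np.array([-np.sin(a),np.cos(a),0]); x=np.array([0,0,-1.]); return np.c_[x,np.cross(z,x),z]
def at(i,off,h): # tip h above lid's measured top
    x,y,z,a=L[i]; r=np.radians(a); return [x+off*np.cos(r),y+off*np.sin(r),z+.025+h]
def st(t=""):
    s=sense(); print(t,round(s["time_s"],2),np.round(s["position"],4),"F",np.round(s["wrist_force"],2),"gap",round(s["finger_gap"],4)); return s
E
python3 - <<'E'
from h import *
command_gripper(0.0,20); st("shut")
movep(at(0,-.05,.05),rot(L[0][3])); st("above")
move_l(at(0,-.05,.012),feed=.1); sleep(.2)
s0=st("near")
hit=move_l(at(0,-.05,-.009),feed=.012,until_force=1.5)
s=st(f"hit {hit}"); print("tip above top by mm",(s["position"][2]-.025-L[0][2])*1e3)
for n in("top","side"):
    p,d=camera(n); cv2.imwrite(f"pics/{n}_l0.png",p[:,:,::-1])
E
```

```text
shut 0.87 [0.2812 0.6136 0.2563] F [ 1.03 -0.3  -0.25] gap -0.0
above 2.39 [0.4774 0.2695 0.1447] F [ 1.66 -0.5   0.13] gap 0.0001
near 3.12 [0.4779 0.2682 0.107 ] F [-0.03  0.3   1.03] gap 0.0001
hit True 4.29 [0.4774 0.2679 0.0915] F [-0.45  0.19  4.75] gap 0.0
tip above top by mm -2.830860741522417
```

View pics/side_l0.png

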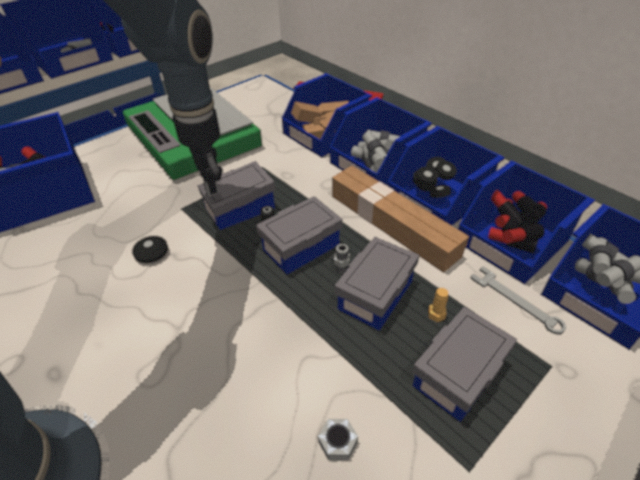

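The side view shows the fingertip on the near end of the first lid, at about (215,190). A depth of -2.8 mm doesn't settle it, so I'll probe the others the same way and compare.

```bash
python3 - <<'E'
from h import *
p,d=camera("side")
for l in lids("side",p,d): print("tiltcheck",np.round(l,3))
move_l(at(0,-.05,.03),feed=.1)
for i in (1,2,3):
    movep(at(i,-.05,.03),rot(L[i][3]))
    move_l(at(i,-.05,.010),feed=.1); sleep(.2)
    s0=sense()
    hit=move_l(at(i,-.05,-.009),feed=.012,until_force=1.5)
    s=st(f"lid{i} hit {hit} from Fz {s0['wrist_force'][2]:.2f}"); print("  tip above top mm",(s["position"][2]-.025-L[i][2])*1e3)
    p,d=camera("side"); cv2.imwrite(f"pics/side_l{i}.png",p[:,:,::-1]); 
    if i<3: move_l(at(i,-.05,.03),feed=.1)
E
```

```text
tiltcheck [ 5.22000e-01  2.54000e-01  7.20000e-02 -7.86500e+00  1.41244e+02
  1.10152e+02  7.80000e-02  4.60000e-02  2.37665e+02  1.85709e+02]
tiltcheck [ 5.42000e-01  7.90000e-02  7.20000e-02 -3.90600e+00  1.38666e+02
  1.03482e+02  1.40000e-02  3.90000e-02  2.98261e+02  2.24845e+02]
tiltcheck [ 5.62000e-01 -9.50000e-02  7.10000e-02  1.51730e+01  1.41659e+02
  9.54740e+01  1.20000e-02  1.90000e-02  3.76574e+02  2.73523e+02]
tiltcheck [ 5.44000e-01 -2.80000e-01  6.80000e-02  5.31800e+00  1.38232e+02
  9.26070e+01  1.00000e-02  4.00000e-03  4.64723e+02  3.55274e+02]
lid1 hit True from Fz -0.60 7.11 [0.4971 0.0866 0.0952] F [-0.33  0.7   5.4 ] gap -0.0001
  tip above top mm 0.8097223860301234
lid2 hit True from Fz 0.38 9.83 [ 0.519  -0.106   0.0944] F [-0.68  0.32  4.17] gap 0.0002
  tip above top mm 0.7848230697575787
lid3 hit True from Fz -0.28 12.51 [ 0.4985 -0.2841  0.0918] F [0.64 0.62 3.81] gap -0.0001
  tip above top mm 0.8151914790494319
```

Lids 2 to 4 all stopped at +0.8 mm. The first stopped at -2.8 mm, and its fitted slope along x rose from 0.017 to 0.078 rad, so it's the loose one. I'll rock its far end to confirm, check with the camera that it levels, then push its middle.

```bash
python3 - <<'E'
from h import *
move_l(at(3,-.05,.04),feed=.12)
movep(at(0,.05,.04),rot(L[0][3]))
p,d=camera("side"); print("released slope",np.round(lids("side",p,d)[0],3))
move_l(at(0,.05,.010),feed=.1); sleep(.2)
hit=move_l(at(0,.05,-.009),feed=.012,until_force=1.5); sleep(.15)
s=st(f"far {hit}"); print((s["position"][2]-.025-L[0][2])*1e3)
p,d=camera("side"); print("rocked slope",np.round(lids("side",p,d)[0],3)); cv2.imwrite("pics/side_rock.png",p[:,:,::-1])
move_l(at(0,.05,.02),feed=.1)
move_l(at(0,0,.01),feed=.1); sleep(.2); st("mid")
hit=move_l(at(0,0,-.015),feed=.012,until_force=20); sleep(.3)
s=st(f"push {hit}"); print((s["position"][2]-.025-L[0][2])*1e3)
for n in("top","side"):
    p,d=camera(n); cv2.imwrite(f"pics/{n}_push.png",p[:,:,::-1]); print(n)
    for l in lids(n,p,d): print(np.round(l,3))
E
```

```text
released slope [ 5.22000e-01  2.54000e-01  7.20000e-02 -1.07030e+01  1.36073e+02
  1.07493e+02  1.70000e-02  5.40000e-02  2.34803e+02  1.85995e+02]
far True 16.88 [0.5759 0.2494 0.0915] F [0.74 0.38 5.43] gap -0.0004
-2.7899664474730077
rocked slope [ 5.20000e-01  2.54000e-01  7.20000e-02 -1.37050e+01  1.37293e+02
  1.09999e+02 -3.90000e-02  6.60000e-02  2.32504e+02  1.87051e+02]
mid 18.17 [0.5274 0.2583 0.1045] F [ 0.69 -0.08  0.57] gap -0.0
push True 19.77 [0.5273 0.259  0.09  ] F [ 0.23 -0.39  5.66] gap 0.0001
-4.346823391885995
top
[4.90000e-01 2.56000e-01 6.40000e-02 7.93620e+01 7.16450e+01 6.11400e+01
 4.00000e-03 7.00000e-03 2.05185e+02 2.59885e+02]
[ 5.47000e-01  8.30000e-02  6.90000e-02 -3.91600e+00  1.33599e+02
  9.18570e+01  1.00000e-03 -2.00000e-03  2.90173e+02  2.30411e+02]
[ 5.67000e-01 -9.30000e-02  6.90000e-02  1.48340e+01  1.33400e+02
  9.29980e+01  2.00000e-03 -5.00000e-03  3.78515e+02  2.20326e+02]
[ 5.48000e-01 -2.80000e-01  6.60000e-02  5.23700e+00  1.33083e+02
  9.36000e+01  1.00000e-03 -5.00000e-03  4.72267e+02  2.30026e+02]
side
[ 5.23000e-01  2.57000e-01  6.70000e-02 -1.06800e+01  1.34668e+02
  1.01189e+02  8.00000e-03  2.40000e-02  2.34932e+02  1.87878e+02]
[ 5.42000e-01  8.00000e-02  7.20000e-02 -3.90600e+00  1.38692e+02
  1.02833e+02  1.50000e-02  3.80000e-02  2.98276e+02  2.24769e+02]
[ 5.62000e-01 -9.50000e-02  7.10000e-02  1.51730e+01  1.41606e+02
  9.50200e+01  1.20000e-02  1.90000e-02  3.76611e+02  2.73474e+02]
[ 5.44000e-01 -2.80000e-01  6.80000e-02  5.17800e+00  1.38941e+02
  9.26490e+01  9.00000e-03  4.00000e-03  4.64827e+02  3.55249e+02]
```

```bash
python3 -c "
import cv2,numpy as np
a=cv2.imread('pics/side_rock.png')[130:250,170:370];b=cv2.imread('pics/side_push.png')[130:250,170:370]
cv2.imwrite('pics/cmp.png',cv2.resize(np.hstack([a,b]),None,fx=2,fy=2))"
```

```text
(no output)
```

View pics/cmp.png

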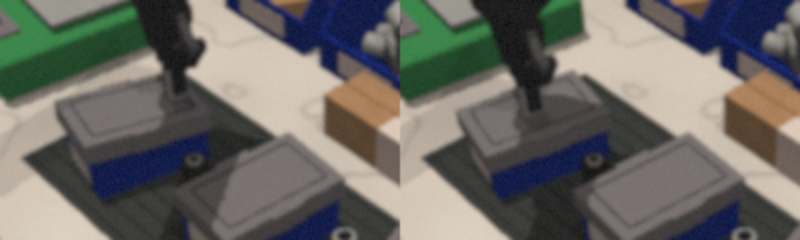

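View pics/top_push.png

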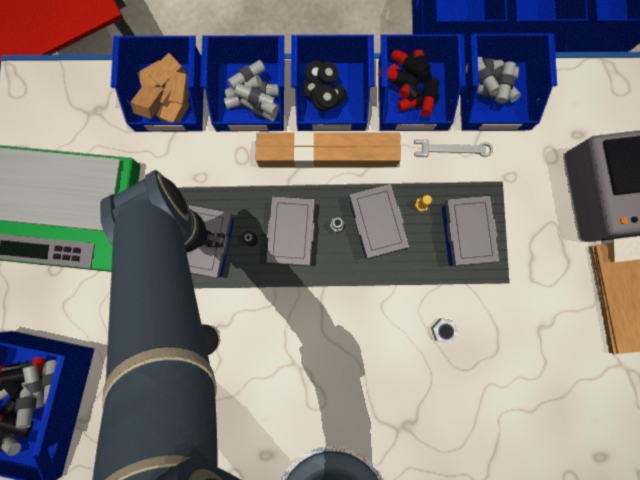

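The side view shows the lid lower and looking level, with the tip at its middle (533,105 in the right half of the comparison). The top view shows the other lids and parts unmoved. I'll push once more in case one tab is still up, and refit the slope on the inner face only.

```bash
python3 - <<'E'
from h import *
def inner(n,d,lo,hi):
    W=cloud(n,d)
    for i,(x,y,z,a) in enumerate(L):
        if n=="side": x-=.002;y-=.002
        r=np.radians(a);dx=W[...,0]-x;dy=W[...,1]-y
        u=dx*np.cos(r)+dy*np.sin(r);v=-dx*np.sin(r)+dy*np.cos(r)
        m=(abs(u)<.055)&(abs(v)<.034)&(W[...,2]>.05)&(W[...,2]<.078)&((abs(u)>.022)|(i>0))
        A=np.c_[u[m],v[m],np.ones(m.sum())];b=W[...,2][m]
        c=np.linalg.lstsq(A,b,rcond=None)[0]
        k=abs(A@c-b)<.003; c=np.linalg.lstsq(A[k],b[k],rcond=None)[0]; print(n,i,"slopes",np.round(c[:2],3),"z",round(c[2],4),m.sum())
print("start");inner("side",np.load("side0.npy"),0,0)
p=list(sense()["position"]); t=at(0,0,-.016)
hit=move_l(t,feed=.012,until_force=15)
s=st(f"push2 {hit}"); sleep(.3); s=st("rest"); print((s["position"][2]-.025-L[0][2])*1e3)
print("now");inner("side",camera("side")[1],0,0)
E
```

```text
start
side 0 slopes [ 0.    -0.002] z 0.072 676
side 1 slopes [ 0.001 -0.001] z 0.072 1510
side 2 slopes [0.001 0.001] z 0.071 2119
side 3 slopes [0.001 0.002] z 0.0682 3394
push2 True 20.23 [0.5273 0.259  0.0899] F [-1.5  -0.52  3.86] gap -0.0001
rest 20.52 [0.5273 0.2589 0.09  ] F [-0.45 -0.59  5.99] gap 0.0001
-4.344558638362389
now
side 0 slopes [-0.001  0.   ] z 0.0669 684
side 1 slopes [-0.  0.] z 0.0721 1507
side 2 slopes [0.001 0.001] z 0.071 2105
side 3 slopes [0.    0.001] z 0.0682 3387
```

```bash
python3 - <<'E'
from h import *
st(); finish_job()
E
```

```text
20.57 [0.5273 0.2589 0.0899] F [-0.64 -0.63  5.08] gap 0.0001
the job is handed in; nothing more can be done
```

The loose lid was on the leftmost box, centred at about x 0.527, y 0.259. It is now snapped shut, and I handed the job in with the closed fingertips still on it, pressing with about 5 to 6 N.

- **Finding it:** I pressed one end of each lid with the closed fingertips. Three stopped 0.8 mm above their camera height. The leftmost stopped 2.8 mm below its camera height. It also tipped at the other end, and lay level again when let go.
- **Closing it:** I pushed on its middle until the 20 N stop triggered, then pushed a second time, which gave no further movement.
- **Last checks:** In the side view its top is 5.1 mm lower than at the start (66.9 mm against 72.0 mm). It is level within 0.001 rad. The other three lids measure as they did at the start. The loose parts look unmoved in the top picture, but I judged that by eye, and the arm partly hid the buffer. It took 20.6 s.
- **Where readings disagreed:**
  - The two cameras differ by about 2 mm in height and up to 5 mm in position; I used the top view for positions.
  - The wrist force varies by about 1 N, and the end presses stopped at 4 to 5 N instead of under 1 N. No lid shifted because of it.
  - The 20 N peak is the stop setting; I did not log the force during the push itself.

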